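# Fetch a weighing bottle from a sliding-cover drying box onto the balance

## Robot

A 6-joint arm with a two-finger parallel gripper is mounted at the origin on a cart in front of the work surface, level with it; the furniture and walls round the work are solid. World frame = base frame: x ahead of the robot, y to its left, z up, the work surface at z = 0. Lengths are in mm, angles in rad, forces in N, time in s.
With the tool pointing down it reaches from about 250 to 725 mm from the base axis. Payload 9.7 kg.
Tool frame: the origin (TCP) lies between the finger pads; the fingertips stand 11 mm ahead of it and the grasp point (between the pads) lies 8 mm behind it; z points along the fingers, y is the direction in which the jaws open and shut (so a half turn about z gives the same grasp; the last joint's range is limited). The gripper opens to 85 mm and grips with 20 to 120 N. Pads are 22 mm wide; open, the fingers measure 114 mm over their backs; the gripper's body (76 mm by 85 mm) begins 54 mm behind the grasp point. The pads swing forward as they close: fully open they stand 13 mm farther back than shut.
Start: joints at [1.104, 0.087, 0.176, 1.66, 0, 1.571], TCP at [247.514, 491.156, 242.284] pointing down, gripper open.
Joint ranges: [-3.13, 3.13], [-0.85, 1.81], [-1.15, 1.24], [-2.2, 2.28], [-1.44, 1.52], [-3.14, 3.14]. Speed limits (rad/s): [2.22, 2.22, 2.57, 3.14, 3.14, 3.14].

## Interface

Orientations are given as a unit quaternion [w, x, y, z].
In Python, from plant import bot, imaging gives the robot as it stands.
- The arm moves only by the shell command python3 -m pendant 'ROWS' [FORCE]. ROWS is JSON, a list that holds one entry, the list of rows, each a list of 7 numbers: the opening, from 0 (shut) to 1 (fully open), then the shift along the tool's x, y, z in units of 50 mm (1.0 is 50 mm), then the turn, a rotation vector about the tool's x, y, z in units of 5 degrees (1.0 is 5 degrees). In form: [[[hand, x, y, z, ax, ay, az], ...]]. A call has 1 to 5 rows; each row is the pose to reach, as a shift and turn from the pose commanded when the call began, along the tool's axes at that moment; what a row does not reach only later rows make up. A row lasts 1/8 s, in which the tool goes at most 62.5 mm and 10.7 degrees, less where a joint would pass 70% of its speed; a pose out of reach is approached as far as the arm can. A call with a gripper value outside its range is refused whole. The fingers move at their own pace and stop on an object; FORCE is the grip in N (left out, the last holds). Time passes only in rows, so rows that repeat a pose let the fingers close. It gives the time, the measured TCP pose, the force and the opening at its end, in the units of the state.
- bot.state(): the state, without advancing time (a new reading comes with each control period).
- imaging.camera(name): name is "side" or "top"; returns a dict with "image" (420x560x3 uint8, red, green, blue), "depth" (420x560 float32, mm along the optical axis (not along the pixel's ray), 0 where there is no reading), "fx", "fy", "cx", "cy" (pixels), "rvec" (rotation vector, rad) and "tvec" (3), from world to camera coordinates, as OpenCV has them. Camera axes: x right, y down, z forward; pixel columns grow to the right and rows downward; lengths in mm; the calibration is good to about 2 mm. A picture is of the moment at which its call begins.
- bot.job_done(): hands the job in, once; it reports no verdict.
The state is a dict: "time_s": time; "joints": joint angles; "joint_vel": joint speeds; "joint_torque": joint torques, N m; "tool_pos": TCP position; "orientation": TCP orientation; "wrist_force": force on the tool from outside, world axes, zero at the start; "wrist_torque": the same for the moment, N m; "finger_gap": finger opening in mm.
Only numpy, scipy, OpenCV 4.12 (cv2) and the standard library are available. Lean on these libraries where they do the work, as an engineer would, in place of code of your own. Each camera call takes 0.05 s, during which the arm holds its last target.

## Task

Weigh the dried weighing bottle: first stand the squeeze bottle that blocks the drying box's sliding cover upright on the blue spill tray, then press down on the cover and drag it back, lift the weighing bottle out and stand it upright on the balance pan. Then slide the cover fully home again so that the petri dish left inside stays dry. Do not tip either bottle, and leave the media bottle, reagent jar, tip box and timer where they are.

Things in the scene. Friction and masses are not known exactly. Their poses are not given: they have to be found in the camera images.
- drying_box: White box with a sliding cover, 230 long (own x) x 152 wide (own y) x 84 high, fixed. Origin: centre of its underside. Inside 220 x 134 between ledges, floor 12 above the worktop. Side walls and +x end wall rise to 84; lips 9 wide along both sides overlap the cover, and the +x wall hides its end. The -x wall is only 71 high: the cover slides out over it towards -x. It only slides, cannot be lifted.
- cover (a joint): Travel of the drying box's cover, in m: 0 fully closed (end against the +x end wall), growing as the cover slides towards the box's own -x, 0.15 at the stop. The cover may start up to 6 mm ajar. It stays where it is left; moving it takes about 2 N plus 4 N per m/s, so a finger pressed on it with about 10 N takes it along.
- cover_pad (a point): Centre of the top of the grey ribbed thumb pad on the cover, 80 above the worktop; moves with the cover; axes as the box's. Pad 44 (x) x 70 (y), standing 2 above the cover. With the cover shut it lies 52 from the box's centre towards +x. The cover is a flat clear plate 224 x 140 x 6, top 78 above the worktop, from 167 on the -x side to 57 on the +x side of this point.
- weighing_bottle_center (a point): Centre (half-way up, 29 above its underside) of the glass weighing bottle, 58 tall: body 36 in diameter up to 34 above its underside, then the ground lid (fixed to it) 42 in diameter up to the top; z up. It stands on the box's floor in the +x half, 30 to 70 from the box's centre along x and within 10 across; about 60 g.
- petri_dish: Petri dish, 60 in diameter, 15 high, lying on the box's floor in the -x half; origin at the centre of its underside. It stays in the box.
- balance_pan (a point): Centre of the top of the balance's round steel pan (118 in diameter), 82 above the worktop; x points to the balance's back, z up. A clear draft shield stands round it, inside from -81 to 81 in x and y, top 50 above the pan; its lid stands open behind it from x = 87, leaning back, up to 225 above the pan. The balance (fixed) spans x from -197 to 90, y from -103 to 103 and is 66 high.
- squeeze_bottle_center (a point): Centre (half-way up, 68.5 above its underside) of the white plastic squeeze bottle, 137 tall: cylinder 47 in diameter up to 100 above its underside, nozzle 24 in diameter above; z up; about 120 g. It stands on the worktop close to the -x end of the drying box, in the cover's way.
- spill_tray_top (a point): Centre of the top of the blue spill tray, a flat plate 220 (own x) x 190 (own y) x 16 fixed to the worktop; its top lies 16 above the worktop.
- media_bottle: Glass media bottle with an orange screw cap, 68 in diameter, 162 tall, standing on the spill tray; origin at the centre of its underside. Leave alone.
- reagent_jar: Square white jar with a blue screw cap, 76 x 76 x 150, standing beside the squeeze bottle, 130 to 145 from the box's centre line towards the box's own -y, just clear of the cover's path and turned nearly as the box; origin at the centre of its underside. Leave alone.
- tip_box: Blue pipette-tip box with a clear lid, 92 x 122 x 84, on the worktop in front, between the drying box and the balance; origin at the centre of its underside. Leave alone.
- timer: Small white timer, 58 x 64 x 19, lying on the worktop behind the gap between drying box and balance; origin at the centre of its underside. Leave alone.
Not all that is in view belongs to the job. Leave any green, purple or yellow look-alike of the part that bears squeeze_bottle_center alone.

How it is judged:
By the outcome, as a careful person would: the job done as asked, in the order asked, and still so for the second after the job is handed in, with the robot touching nothing.
It also fails if it takes over 72 s, if anything falls off the work surface, if the arm or the gripper's body presses on something with over 40 N, if the wrist force passes 120 N, or if a joint passes its speed limit or range.

## Working session

There is one attempt and no reset: what is moved stays moved. The work goes in short steps, Python scripts to look and compute and a shell command to move; the robot and the scene stay as the last step left them, time stands still between calls to the robot, and variables do not carry over. Pictures are saved under pics/ and viewed, and the job is handed in when it is done.

```bash
ls; mkdir -p pics; python3 - <<'E'
from plant import bot, imaging
import cv2, numpy as np
print(bot.state())
for n in ("side","top"):
    c=imaging.camera(n)
    cv2.imwrite(f"pics/{n}0.png",c["image"][:,:,::-1])
    np.savez(f"pics/{n}0.npz",**c)
    R=cv2.Rodrigues(np.array(c["rvec"],float))[0]
    print(n,c["fx"],c["fy"],c["cx"],c["cy"],-R.T@np.array(c["tvec"]),R.round(3).tolist())
E
```

```text
pics
{'time_s': 0.0, 'joints': array([ 1.10401424e+00,  8.74868798e-02,  1.75131668e-01,  1.65977496e+00,
       -1.25932316e-05,  1.57079924e+00]), 'joint_vel': array([-5.92297545e-04, -1.79634463e-04,  5.46748062e-04,  4.42976672e-04,
        6.55653519e-04, -1.37820369e-05]), 'joint_torque': array([ 4.52435243e-04, -5.20385706e+01,  4.64806759e+01,  1.62586867e-02,
        2.36220387e-06,  1.07583821e-05]), 'tool_pos': array([247.42002914, 490.97886943, 241.56704427]), 'orientation': array([-1.48117340e-04,  2.31279316e-01,  9.72887164e-01, -6.50296001e-04]), 'wrist_force': array([-0.2887443 ,  0.31071302, -0.26074608]), 'wrist_torque': array([-0.01280761,  0.01359405, -0.0060531 ]), 'finger_gap': 85.08205292286209}
side 412.95327066607507 412.95327066607507 278.9530296016204 208.10280775598318 [  92.40347827 -911.27669578  655.74768655] [[0.898, -0.441, -0.007], [-0.23, -0.455, -0.86], [0.376, 0.774, -0.51]]
top 389.3731429055437 389.3731429055437 279.0643689832072 205.72833292219042 [ 446.9923838   -44.09334775 1190.83857704] [[-0.014, -1.0, -0.001], [-0.997, 0.014, -0.082], [0.082, 0.0, -0.997]]
```

View pics/side0.png

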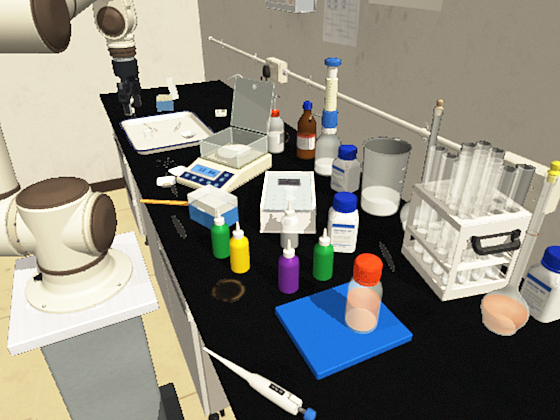

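View pics/top0.png

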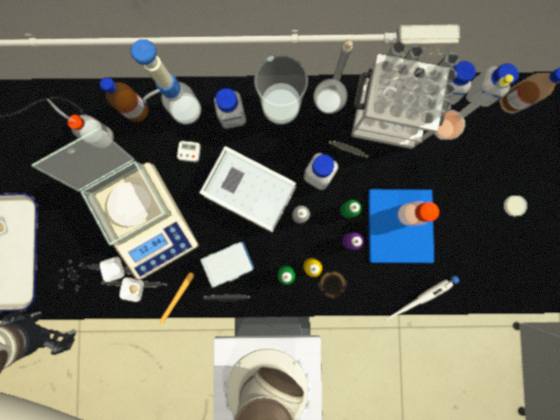

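```bash
cat > h.py <<'E'
import cv2, numpy as np
def load(n): return dict(np.load(f"pics/{n}.npz"))
def cam(c):
    R=cv2.Rodrigues(np.array(c["rvec"],float))[0]; t=np.array(c["tvec"],float).ravel(); return R,t
def ray(c,u,v):
    R,t=cam(c); d=R.T@np.array([(u-c["cx"])/c["fx"],(v-c["cy"])/c["fy"],1.]); return -R.T@t,d
def at_z(c,u,v,z):
    o,d=ray(c,u,v); s=(z-o[2])/d[2]; return o+s*d
def at_depth(c,u,v):
    o,d=ray(c,u,v); return o+float(c["depth"][int(round(v)),int(round(u))])*d
def tri(c1,p1,c2,p2):
    o1,d1=ray(c1,*p1);o2,d2=ray(c2,*p2);d1/=np.linalg.norm(d1);d2/=np.linalg.norm(d2)
    s=np.linalg.lstsq(np.c_[d1,-d2],o2-o1,rcond=None)[0]
    a=o1+s[0]*d1;b=o2+s[1]*d2
    return (a+b)/2,np.linalg.norm(a-b)
def proj(c,p):
    R,t=cam(c); q=R@np.asarray(p,float)+t; return np.array([c["fx"]*q[0]/q[2]+c["cx"],c["fy"]*q[1]/q[2]+c["cy"]])
def crop(n,out,x0,y0,x1,y1,k):
    im=cv2.imread(f"pics/{n}.png")[y0:y1,x0:x1]
    im=cv2.resize(im,None,fx=k,fy=k,interpolation=cv2.INTER_CUBIC)
    for u in range((x0//10+1)*10,x1,10):
        cv2.line(im,(int((u-x0+.5)*k),0),(int((u-x0+.5)*k),6 if u%50 else 14),(0,0,255),1)
        if u%20==0: cv2.putText(im,str(u),(int((u-x0+.5)*k)-10,24),0,.35,(0,255,255),1)
    for v in range((y0//10+1)*10,y1,10):
        cv2.line(im,(0,int((v-y0+.5)*k)),(6,int((v-y0+.5)*k)),(0,0,255),1)
        if v%20==0: cv2.putText(im,str(v),(8,int((v-y0+.5)*k)+4),0,.35,(0,255,255),1)
    cv2.imwrite(f"pics/{out}.png",im); print(im.shape)
E
python3 -c "
from h import *
crop('top0','c1',190,130,350,250,5)
crop('side0','c2',240,150,370,310,3.7)
crop('top0','c3',70,110,210,290,3.3)
crop('side0','c4',150,70,310,210,5)
crop('top0','c5',330,170,470,275,5)
"
```

```text
(600, 800, 3)
(592, 481, 3)
(594, 462, 3)
(700, 800, 3)
(525, 700, 3)
```

```bash
python3 -c "
from h import *
crop('side0','c4',150,70,310,210,4.2)"
```

```text
(588, 672, 3)
```

View pics/c1.png

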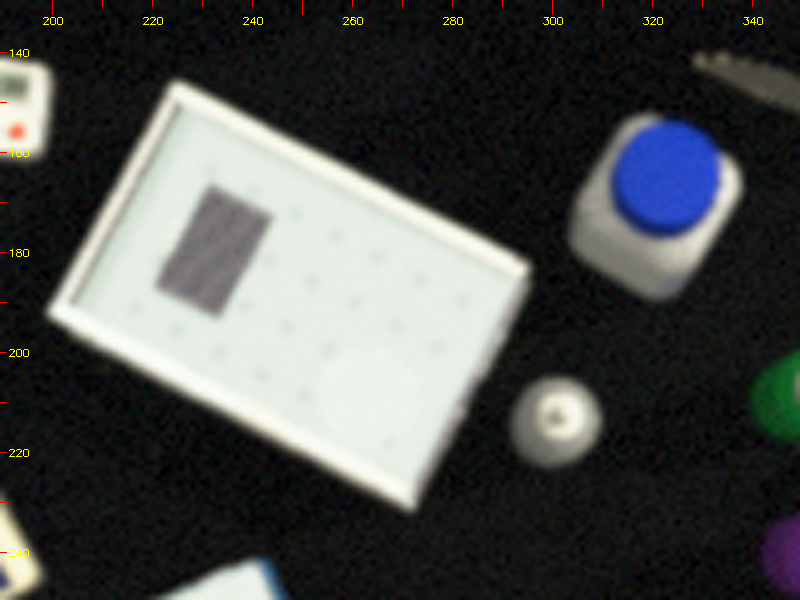

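View pics/c2.png

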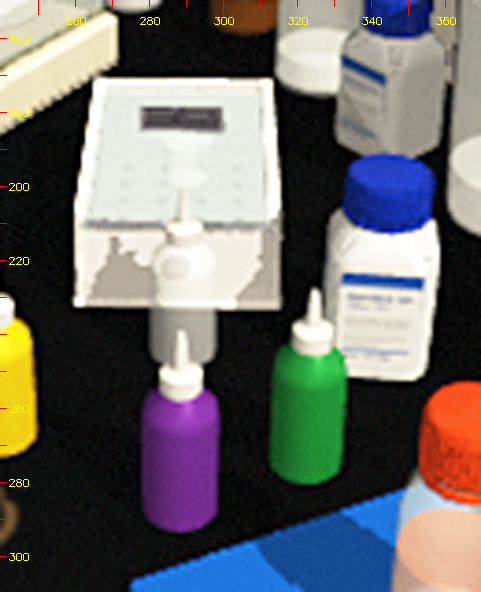

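View pics/c3.png

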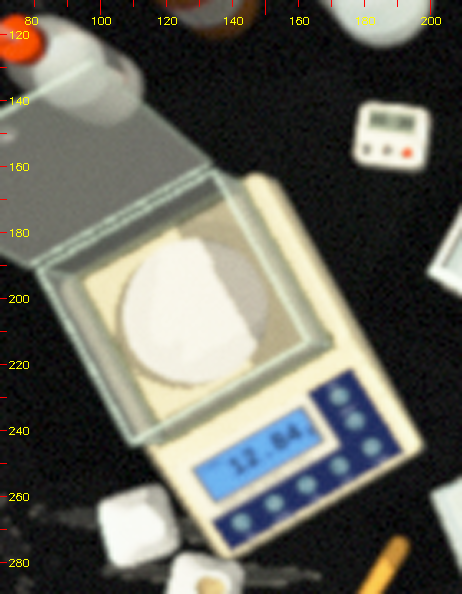

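View pics/c5.png

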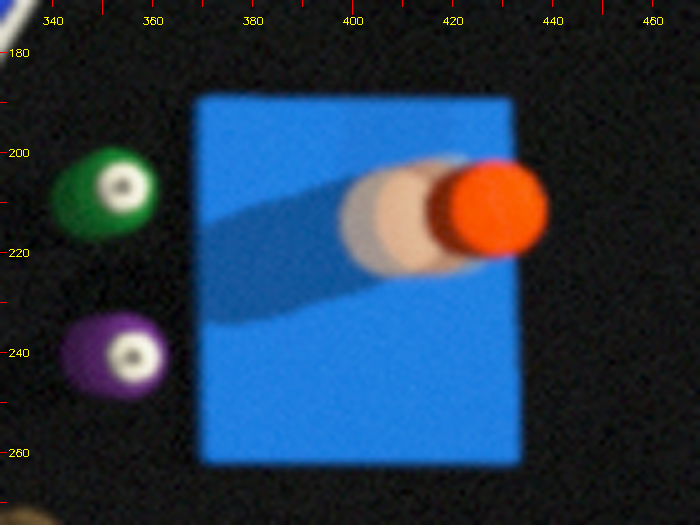

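View pics/c4.png

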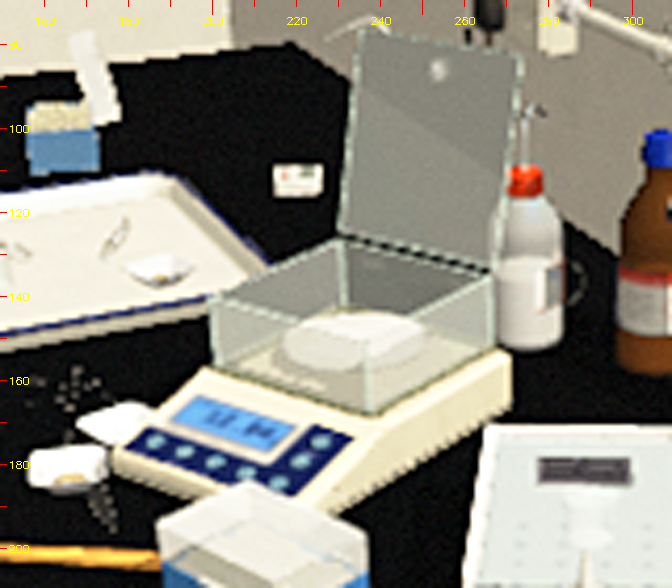

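```bash
python3 - <<'E'
from h import *
np.set_printoptions(precision=1,suppress=True)
T=load('top0');S=load('side0')
bc=[at_z(T,*p,84) for p in [(224.5,145.9),(199.1,191.9),(271.9,231.1),(295.5,183.1)]]
for b in bc: print('boxc',b)
for i in range(4): 
    d=bc[(i+1)%4]-bc[i]; print(np.linalg.norm(d),np.degrees(np.arctan2(d[1],d[0])))
print('centre',np.mean(bc,0))
print('pad top',at_z(T,232.4,179.7,80), 'depth',at_depth(T,232.4,179.7))
print('pad tri',tri(T,(232.4,179.7),S,(240+181/3.7-.5,150+118/3.7-.5)))
print('sq tri tip',tri(T,(300.7,212.7),S,(289,201)))
print('depth top', at_depth(T,301,213), 'side cap', at_depth(S,289,210), at_depth(S,289,222))
tc=[at_z(T,*p,16) for p in [(368.7,188.9),(431.9,188.9),(433.5,262.1),(369.7,262.1)]]
print('tray',np.array(tc),np.mean(tc,0)); print('traydepth',at_depth(T,380,250),at_depth(T,420,250))
for i in range(4):
    d=tc[(i+1)%4]-tc[i]; print(np.linalg.norm(d),np.degrees(np.arctan2(d[1],d[0])))
print('media',at_z(T,428.5,211,162),at_depth(T,428.5,211))
print('pan',at_z(T,128,204.3,82),at_depth(T,128,204.3),tri(T,(128,204.3),S,(234.3,150.5)))
print('jar cap',at_z(T,323,165,150),at_depth(T,323,165))
# shield corners at 132
for p in [(40,267),(210,167),(330,343),(133,443)]:
    print('shield',at_z(T,70+p[0]/3.3-.5,110+p[1]/3.3-.5,132))
for n,p in [('greenR',(353,207)),('purple',(356,241)),('yel',(313,268)),('greenL',(287,276))]: print(n,at_depth(T,*p))
print('table',at_depth(T,320,240))
E
```

```text
boxc [714.  111.3  84. ]
boxc [581.3 184.3  84. ]
boxc [466.5 -22.6  84. ]
boxc [602.8 -91.9  84. ]
151.49750331541142 151.20551280009354
236.6430430829129 -119.01794043581683
152.95621861703782 -26.94065473136088
231.69358319056522 61.318217022827874
centre [591.2  45.3  84. ]
pad top [615.8  89.3  80. ] depth [615.8  89.4  79.7]
pad tri (array([613.9,  89.9,  81.7]), np.float64(3.5552813220968353))
sq tri tip (array([ 514.2, -102.4,  135.8]), np.float64(0.23839460178437522))
depth top [ 514.2 -103.9  124.7] side cap [ 511.  -108.6  113.4] [ 502.8 -124.8   88.7]
tray [[ 591.6 -316.9   16. ]
 [ 588.9 -508.8   16. ]
 [ 368.6 -503.4   16. ]
 [ 371.1 -312.7   16. ]] [ 480.1 -410.4   16. ]
traydepth [ 406.8 -343.6   20.6] [ 405.1 -463.9   17.9]
191.87517242040875 -90.79231716151556
220.4332262493708 178.6094651989173
190.72537131244687 89.22113862156877
220.46901087876816 -1.0916149910663553
media [ 512.5 -439.3  162. ] [ 511.2 -431.5  182.3]
pan [548.6 387.9  82. ] [548.6 387.8  82.4] (array([548.6, 386.8,  84.8]), np.float64(0.41835489224355205))
jar cap [ 641.9 -164.3  150. ] [ 641.5 -164.1  151.9]
shield [584.  496.3 132. ]
shield [666.2 356.5 132. ]
shield [517.5 254.9 132. ]
shield [437.5 415.8 132. ]
greenR [ 529.6 -249.1  113.4]
purple [ 435.7 -253.   121.5]
yel [ 364.  -134.1  119.5]
greenL [344.5 -62.7 130.9]
table [ 438.9 -167.4   -1.7]
```

```bash
cat > g.py <<'E'
import sys, numpy as np
from scipy.spatial.transform import Rotation as Ro
from plant import bot
np.set_printoptions(precision=3,suppress=True)
def Rt(s): q=s["orientation"]; return Ro.from_quat([q[1],q[2],q[3],q[0]])
def goal(p,jaw):
    """units to reach TCP p, tool down, jaw direction angle jaw (deg)"""
    s=bot.state(); R=Rt(s); d=R.inv().apply(np.array(p,float)-s["tool_pos"])/50
    best=None
    for j in (jaw,jaw+180):
        a=np.radians(j); y=np.array([np.cos(a),np.sin(a),0]); z=np.array([0,0,-1.]); x=np.cross(y,z)
        G=Ro.from_matrix(np.c_[x,y,z]); v=(R.inv()*G).as_rotvec(degrees=True)/5
        if best is None or np.linalg.norm(v)<np.linalg.norm(best): best=v
    y=R.as_matrix()[:,1]
    print("t",round(s["time_s"],2),"pos",s["tool_pos"].round(1),"jaw",np.degrees(np.arctan2(y[1],y[0])).round(1),"F",s["wrist_force"].round(1),"gap",round(s["finger_gap"],1),"j1,j6",s["joints"][[0,5]].round(2))
    print("shift",d.round(3),"turn",best.round(2))
if __name__=="__main__":
    a=[float(x) for x in sys.argv[1:]]; goal(a[:3],a[3])
E
python3 g.py 514 -103 200 -28.7
```

```text
t 0.1 pos [247.4 491.  241.7] jaw 63.3 F [-0.  -0.3  1. ] gap 85.6 j1,j6 [1.1  1.57]
shift [-10.108  -8.208   0.843] turn [ -0.01  -0.01 -17.61]
```

```bash
sed -i 's/for j in (jaw,jaw+180)/for j in (jaw,)/' g.py; python3 -m pendant '[[[1,-2,-1.6,0,0,0,3],[1,-4,-3.2,0,0,0,6],[1,-5,-4.1,0,0,0,9],[1,-5,-4.1,0,0,0,9],[1,-5,-4.1,0,0,0,9]]]'; python3 g.py 514 -103 200 -28.7
```

```text
time_s: 0.72
tool_pos: [374.5, 203.6, 242.1]
orientation: [0.0, 0.587, 0.809, 0.0]
wrist_force: [1.4, 0.7, -0.7]
finger_gap: 85.3
t 0.72 pos [374.5 203.6 242.1] jaw 18.1 F [ 1.4  0.7 -0.7] gap 85.3 j1,j6 [0.5  1.75]
shift [-6.696  0.748  0.842] turn [ 0.   -0.    9.36]
```

```bash
python3 -m pendant '[[[1,-1.3,0.15,0,0,0,2],[1,-2.6,0.3,0,0,0,4],[1,-3.9,0.4,0.2,0,0,6],[1,-5.2,0.55,0.5,0,0,8],[1,-6.2,0.7,0.8,0,0,9.3]]]'; python3 g.py 514 -103 200 -28.7
```

```text
time_s: 1.35
tool_pos: [503.3, -76.6, 203.1]
orientation: [0.0, 0.86, 0.511, 0.0]
wrist_force: [1.4, -0.4, 0.6]
finger_gap: 85.6
t 1.35 pos [503.3 -76.6 203.1] jaw -28.5 F [ 1.4 -0.4  0.6] gap 85.6 j1,j6 [-0.15  1.92]
shift [-0.362  0.439  0.062] turn [ 0.01 -0.    0.03]
```

```bash
python3 -m pendant '[[[1,-0.36,0.44,0,0,0,0],[1,-0.36,0.44,0.6,0,0,0],[1,-0.36,0.44,1.2,0,0,0],[1,-0.36,0.44,1.2,0,0,0]]]'; python3 - <<'E'
from plant import bot, imaging
import cv2, numpy as np
for n in ("side","top"):
    c=imaging.camera(n)
    cv2.imwrite(f"pics/{n}1.png",c["image"][:,:,::-1]); np.savez(f"pics/{n}1.npz",**c)
from h import *
crop('side1','d1',230,110,350,260,4)
crop('top1','d2',240,150,360,260,4)
a=cv2.imread('pics/d1.png');b=cv2.imread('pics/d2.png')
h=max(a.shape[0],b.shape[0]);o=np.zeros((h,800,3),np.uint8);x=min(400,a.shape[1])
a=cv2.resize(a,(400,500));b=cv2.resize(b,(400,367));o=np.zeros((500,800,3),np.uint8);o[:,:400]=a;o[:367,400:]=b;cv2.imwrite('pics/d3.png',o)
E
python3 g.py 514 -103 80 -28.7
```

```text
time_s: 1.85
tool_pos: [512.3, -100.6, 141.1]
orientation: [-0.002, 0.858, 0.513, -0.002]
wrist_force: [-0.3, -0.3, 0.5]
finger_gap: 85.6
(600, 480, 3)
(440, 480, 3)
t 1.95 pos [ 513.7 -100.6  144.1] jaw -28.2 F [-0.  -0.7  1. ] gap 85.4 j1,j6 [-0.19  1.87]
shift [-0.039  0.027  1.282] turn [ 0.   -0.    0.09]
```

View pics/d3.png

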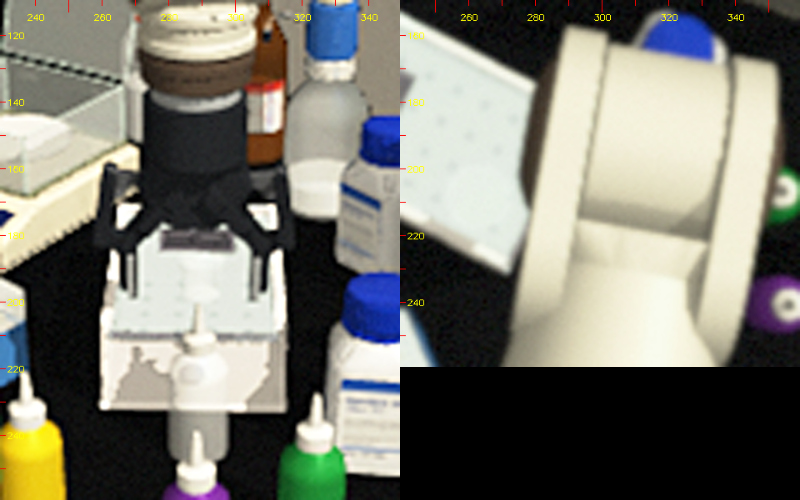

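```bash
python3 -m pendant '[[[1,-0.04,0.03,0.5,0,0,0.1],[1,-0.04,0.03,0.9,0,0,0.1],[1,-0.04,0.03,1.2,0,0,0.1],[1,-0.04,0.03,1.28,0,0,0.1],[1,-0.04,0.03,1.28,0,0,0.1]]]'; python3 g.py 514 -103 80 -28.7;  python3 -m pendant '[[[0,0,0,0,0,0,0],[0,0,0,0,0,0,0],[0,0,0,0,0,0,0],[0,0,0,0,0,0,0]]]' 30
```

```text
time_s: 2.58
tool_pos: [514.3, -103.2, 80.0]
orientation: [0.0, 0.86, 0.51, 0.0]
wrist_force: [0.2, -0.1, -0.1]
finger_gap: 85.1
t 2.58 pos [ 514.3 -103.2   80. ] jaw -28.7 F [ 0.2 -0.1 -0.1] gap 85.1 j1,j6 [-0.2   1.87]
shift [-0.    -0.007  0.001] turn [ 0.01 -0.   -0.01]
time_s: 3.08
tool_pos: [514.5, -103.2, 80.2]
orientation: [0.0, 0.86, 0.509, 0.001]
wrist_force: [-1.0, -1.0, 6.0]
finger_gap: 44.8
```

```bash
python3 -m pendant '[[[0,0,0,-0.1,0,0,0],[0,0,0,-0.3,0,0,0],[0,0,0,-0.6,0,0,0],[0,0,0,-0.6,0,0,0]]]' 30;  python3 - <<'E'
from plant import bot, imaging
import cv2, numpy as np
c=imaging.camera("side"); cv2.imwrite("pics/side2.png",c["image"][:,:,::-1])
from h import *
crop('side2','d4',230,110,350,260,4)
E
python3 g.py 420 -360 240 -28.7
```

```text
time_s: 3.58
tool_pos: [514.9, -103.4, 111.2]
orientation: [0.001, 0.861, 0.509, 0.001]
wrist_force: [0.1, -0.4, -1.8]
finger_gap: 44.8
(600, 480, 3)
t 3.62 pos [ 514.5 -103.3  110.2] jaw -28.7 F [-0.6 -0.2 -2. ] gap 44.1 j1,j6 [-0.2   1.87]
shift [-5.409  0.816 -2.597] turn [ 0.02 -0.   -0.01]
```

View pics/d4.png

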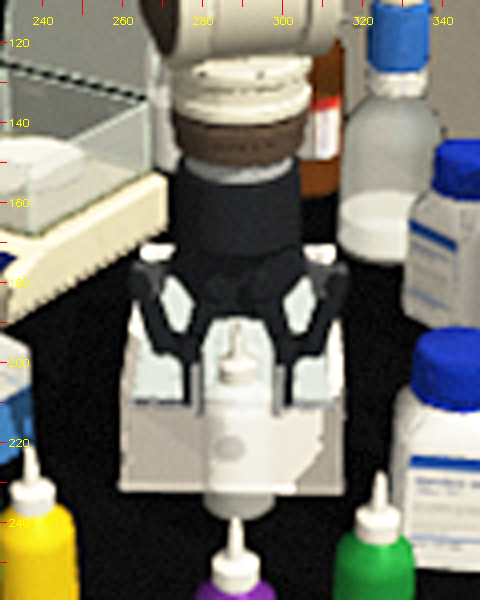

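```bash
python3 g.py 420 -380 250 -28.7; python3 -m pendant '[[[0,0,0,-0.9,0,0,0],[0,-0.5,0,-1.9,0,0,0],[0,-1.3,0.15,-2.6,0,0,0],[0,-2.3,0.3,-2.8,0,0,0],[0,-3.3,0.4,-2.8,0,0,0]]]';  python3 g.py 420 -380 250 -28.7
```

```text
t 3.62 pos [ 514.5 -103.3  110.2] jaw -28.7 F [-0.6 -0.2 -2. ] gap 44.1 j1,j6 [-0.2   1.87]
shift [-5.76   1.008 -2.796] turn [ 0.02 -0.   -0.01]
time_s: 4.25
tool_pos: [452.0, -258.9, 250.2]
orientation: [0.001, 0.86, 0.51, 0.0]
wrist_force: [0.2, 0.0, -2.4]
finger_gap: 43.8
t 4.25 pos [ 452.  -258.9  250.2] jaw -28.7 F [ 0.2  0.  -2.4] gap 43.8 j1,j6 [-0.52  1.55]
shift [-2.432  0.602  0.005] turn [ 0.02  0.   -0.  ]
```

```bash
python3 -m pendant '[[[0,-0.9,0.2,0,0,0,0],[0,-1.8,0.45,0,0,0,0],[0,-2.43,0.6,0.3,0,0,0],[0,-2.43,0.6,1.2,0,0,0],[0,-2.43,0.6,2.2,0,0,0]]]';  python3 g.py 420 -380 97 -28.7; python3 - <<'E'
from plant import bot, imaging
import cv2, numpy as np
c=imaging.camera("side"); cv2.imwrite("pics/side3.png",c["image"][:,:,::-1])
from h import *
crop('side3','d5',240,180,430,380,3)
E
```

```text
time_s: 4.88
tool_pos: [419.9, -379.1, 138.0]
orientation: [0.0, 0.861, 0.509, 0.0]
wrist_force: [0.5, -0.2, -2.3]
finger_gap: 44.5
t 4.88 pos [ 419.9 -379.1  138. ] jaw -28.8 F [ 0.5 -0.2 -2.3] gap 44.5 j1,j6 [-0.73  1.34]
shift [-0.015  0.009  0.82 ] turn [ 0.01  0.   -0.02]
(600, 570, 3)
```

View pics/d5.png

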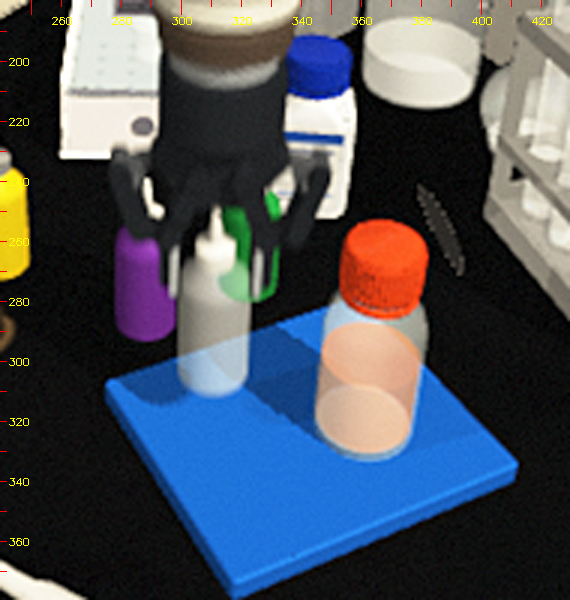

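```bash
python3 -m pendant '[[[0,0,0,0.3,0,0,0],[0,0,0,0.55,0,0,0],[0,0,0,0.75,0,0,0],[0,0,0,0.8,0,0,0],[0,0,0,0.8,0,0,0]]]';  python3 g.py 420 -380 97 -28.7
```

```text
time_s: 5.55
tool_pos: [420.3, -378.5, 99.8]
orientation: [0.0, 0.86, 0.509, 0.0]
wrist_force: [0.2, 0.2, -2.0]
finger_gap: 44.2
t 5.55 pos [ 420.3 -378.5   99.8] jaw -28.7 F [ 0.2  0.2 -2. ] gap 44.2 j1,j6 [-0.73  1.34]
shift [-0.029  0.009  0.057] turn [ 0.01  0.   -0.01]
```

```bash
python3 -m pendant '[[[0,0,0,0.04,0,0,0],[0,0,0,0.06,0,0,0],[0,0,0,0.07,0,0,0]]]';  python3 g.py 420 -380 96 -28.7
```

```text
time_s: 5.92
tool_pos: [420.3, -378.5, 96.3]
orientation: [0.0, 0.861, 0.509, 0.0]
wrist_force: [0.3, 0.8, 3.3]
finger_gap: 44.0
t 5.92 pos [ 420.3 -378.5   96.3] jaw -28.7 F [0.3 0.8 3.3] gap 44.0 j1,j6 [-0.73  1.34]
shift [-0.028  0.009  0.006] turn [ 0.01  0.   -0.01]
```

```bash
python3 -m pendant '[[[0.58,0,0,0,0,0,0],[0.65,0,0,0,0,0,0],[0.8,0,0,0,0,0,0],[0.9,0,0,0,0,0,0]]]';  python3 g.py 420 -380 240 -28.7; python3 -m pendant '[[[0.9,0,0,-0.4,0,0,0],[0.9,0,0,-1.2,0,0,0],[0.9,0,0,-2.2,0,0,0],[0.9,0,0,-2.8,0,0,0]]]'
python3 - <<'E'
from plant import bot, imaging
import cv2, numpy as np
c=imaging.camera("side"); cv2.imwrite("pics/side4.png",c["image"][:,:,::-1])
from h import *
crop('side4','d6',240,180,430,380,3)
E
```

```text
time_s: 6.42
tool_pos: [420.1, -378.4, 95.9]
orientation: [0.0, 0.861, 0.509, -0.0]
wrist_force: [-0.4, 0.6, 0.1]
finger_gap: 76.6
t 6.42 pos [ 420.1 -378.4   95.9] jaw -28.7 F [-0.4  0.6  0.1] gap 76.6 j1,j6 [-0.73  1.34]
shift [-0.029  0.013 -2.882] turn [ 0.    0.   -0.01]
time_s: 6.92
tool_pos: [420.3, -378.6, 238.6]
orientation: [0.001, 0.86, 0.509, 0.0]
wrist_force: [0.7, -0.7, 0.4]
finger_gap: 77.0
(600, 570, 3)
```

View pics/d6.png

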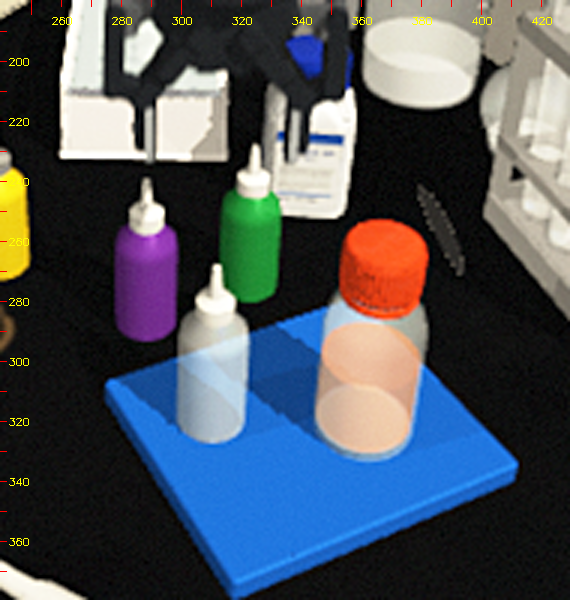

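```bash
python3 g.py 616 89 140 -28.7; python3 -m pendant '[[[0,1,-0.2,0,0,0,0],[0,2.2,-0.45,0,0,0,0],[0,3.4,-0.7,0,0,0,0],[0,4.6,-0.95,0,0,0,0],[0,5.8,-1.2,0,0,0,0]]]' 40;  python3 g.py 616 89 140 -28.7
```

```text
t 6.97 pos [ 420.8 -379.   242. ] jaw -28.7 F [-1.4  2.2  3.4] gap 76.8 j1,j6 [-0.73  1.34]
shift [10.088 -1.092  2.017] turn [ 0.07  0.02 -0.01]
time_s: 7.6
tool_pos: [507.2, -93.4, 235.9]
orientation: [0.0, 0.861, 0.509, 0.0]
wrist_force: [0.4, -1.3, -0.1]
finger_gap: -0.2
t 7.6 pos [507.2 -93.4 235.9] jaw -28.8 F [ 0.4 -1.3 -0.1] gap -0.2 j1,j6 [-0.18  1.89]
shift [4.244 0.151 1.918] turn [ 0.01 -0.   -0.01]
```

```bash
python3 -m pendant '[[[0,1,0.04,0.1,0,0,0],[0,2.2,0.08,0.5,0,0,0],[0,3.4,0.12,1.0,0,0,0],[0,4.25,0.15,1.6,0,0,0],[0,4.25,0.15,1.9,0,0,0]]]' 40;  python3 g.py 616 89 100 -28.7
```

```text
time_s: 8.22
tool_pos: [615.8, 90.0, 137.7]
orientation: [-0.001, 0.86, 0.511, -0.001]
wrist_force: [-0.2, 0.3, -0.4]
finger_gap: -0.1
t 8.22 pos [615.8  90.  137.7] jaw -28.6 F [-0.2  0.3 -0.4] gap -0.1 j1,j6 [0.14 2.21]
shift [-0.014  0.015  0.754] turn [-0.03  0.02  0.03]
```

```bash
python3 -m pendant '[[[0,0,0,0.4,0,0,0],[0,0,0,0.75,0,0,0],[0,0,0,0.85,0,0,0],[0,0,0,0.85,0,0,0]]]';  python3 g.py 616 89 91 -28.7; python3 -m pendant '[[[0,0,0,0.05,0,0,0],[0,0,0,0.1,0,0,0]]]';python3 g.py 616 89 91 -28.7
```

```text
time_s: 8.72
tool_pos: [615.7, 87.0, 98.7]
orientation: [0.0, 0.861, 0.509, 0.0]
wrist_force: [0.4, -0.1, 0.3]
finger_gap: -0.1
t 8.72 pos [615.7  87.   98.7] jaw -28.8 F [ 0.4 -0.1  0.3] gap -0.1 j1,j6 [0.14 2.21]
shift [ 0.039 -0.014  0.153] turn [ 0.   -0.   -0.02]
time_s: 8.98
tool_pos: [616.1, 87.4, 93.9]
orientation: [0.0, 0.861, 0.509, 0.0]
wrist_force: [-0.3, -0.8, 0.0]
finger_gap: 0.1
t 8.97 pos [616.1  87.4  93.9] jaw -28.8 F [-0.3 -0.8  0. ] gap 0.1 j1,j6 [0.14 2.21]
shift [ 0.028 -0.017  0.058] turn [ 0.01 -0.01 -0.01]
```

```bash
python3 -m pendant '[[[0,0,0,0.03,0,0,0],[0,0,0,0.06,0,0,0],[0,0,0,0.06,0,0,0]]]';python3 g.py 616 89 91 -28.7
```

```text
time_s: 9.35
tool_pos: [615.8, 87.5, 91.1]
orientation: [0.0, 0.86, 0.509, 0.0]
wrist_force: [-1.6, -0.2, 4.9]
finger_gap: -0.2
t 9.35 pos [615.8  87.5  91.1] jaw -28.7 F [-1.6 -0.2  4.9] gap -0.2 j1,j6 [0.14 2.21]
shift [ 0.029 -0.012  0.001] turn [ 0.01 -0.   -0.01]
```

```bash
python3 -m pendant '[[[0,0,0,0.02,0,0,0],[0,0,0,0.03,0,0,0],[0,0,0,0.03,0,0,0]]]';python3 g.py 616 89 91 -28.7
```

```text
time_s: 9.72
tool_pos: [616.0, 87.7, 91.0]
orientation: [0.0, 0.86, 0.51, 0.001]
wrist_force: [-5.4, 1.4, 13.0]
finger_gap: -0.1
t 9.72 pos [616.   87.7  91. ] jaw -28.7 F [-5.4  1.4 13. ] gap -0.1 j1,j6 [0.14 2.21]
shift [ 0.022 -0.012 -0.   ] turn [ 0.02 -0.02 -0.01]
```

```bash
python3 -m pendant '[[[0,-0.15,0,0,0,0,0],[0,-0.35,0,0,0,0,0],[0,-0.6,0,0,0,0,0],[0,-0.85,0,0,0,0,0],[0,-1.1,0,0,0,0,0]]]';python3 g.py 544 -42 91 -28.7
```

```text
time_s: 10.35
tool_pos: [590.0, 39.7, 91.0]
orientation: [0.0, 0.86, 0.51, 0.002]
wrist_force: [-0.8, 3.8, 12.2]
finger_gap: -0.2
t 10.35 pos [590.   39.7  91. ] jaw -28.7 F [-0.8  3.8 12.2] gap -0.2 j1,j6 [0.07 2.14]
shift [-1.875 -0.021 -0.006] turn [ 0.02 -0.03 -0.  ]
```

```bash
python3 -m pendant '[[[0,-0.25,0,0,0,0,0],[0,-0.5,0,0,0,0,0],[0,-0.75,0,0,0,0,0],[0,-1.0,0,0,0,0,0],[0,-1.25,0,0,0,0,0]]]';python3 g.py 544 -42 91 -28.7;python3 -m pendant '[[[0,-0.2,0,0,0,0,0],[0,-0.4,0,0,0,0,0],[0,-0.55,0,0,0,0,0],[0,-0.64,0,0,0,0,0],[0,-0.64,0,0,0,0,0]]]';python3 g.py 544 -42 91 -28.7
```

```text
time_s: 10.98
tool_pos: [560.1, -15.3, 91.0]
orientation: [0.0, 0.86, 0.51, 0.002]
wrist_force: [-0.7, 3.8, 12.7]
finger_gap: 0.1
t 10.97 pos [560.1 -15.3  91. ] jaw -28.7 F [-0.7  3.8 12.7] gap 0.1 j1,j6 [-0.03  2.04]
shift [-0.623 -0.027 -0.002] turn [ 0.03 -0.03 -0.  ]
time_s: 11.6
tool_pos: [545.0, -43.4, 90.9]
orientation: [0.001, 0.86, 0.51, 0.002]
wrist_force: [-1.8, 2.8, 11.9]
finger_gap: 0.1
t 11.6 pos [545.  -43.4  90.9] jaw -28.7 F [-1.8  2.8 11.9] gap 0.1 j1,j6 [-0.08  1.99]
shift [ 0.015 -0.032 -0.001] turn [ 0.04 -0.03 -0.01]
```

Lift off and look at the open box.

```bash
python3 -m pendant '[[[0,0,0,-0.2,0,0,0],[0,-0.5,0,-1.2,0,0,0],[0,-1.2,-0.6,-2.4,0,0,0],[0,-2.2,-1.4,-2.6,0,0,0],[0,-3.2,-2.2,-2.6,0,0,0]]]'; python3 - <<'E'
from plant import bot, imaging
import cv2, numpy as np
for n in ("side","top"):
    c=imaging.camera(n)
    cv2.imwrite(f"pics/{n}5.png",c["image"][:,:,::-1]); np.savez(f"pics/{n}5.npz",**c)
from h import *
crop('side5','e1',240,150,350,250,6)
crop('top5','e2',190,130,350,250,5)
E
python3 g.py 544 -42 91 -28.7
```

```text
time_s: 12.22
tool_pos: [381.9, -126.4, 219.9]
orientation: [0.001, 0.86, 0.51, 0.001]
wrist_force: [-0.2, -1.2, 0.6]
finger_gap: -0.2
(600, 660, 3)
(600, 800, 3)
t 12.32 pos [ 379.4 -127.1  220. ] jaw -28.9 F [ 1.6  0.3 -0.3] gap 0.1 j1,j6 [-0.32  1.75]
shift [3.081 2.054 2.584] turn [ 0.02  0.   -0.04]
```

View pics/e1.png

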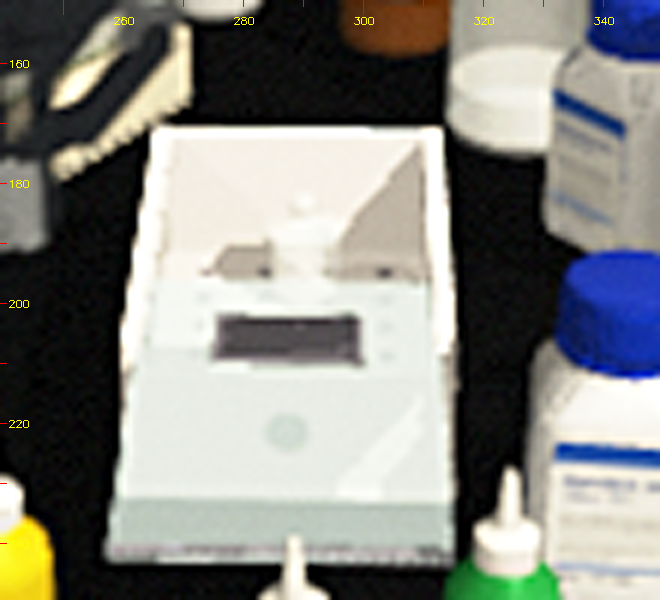

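View pics/e2.png

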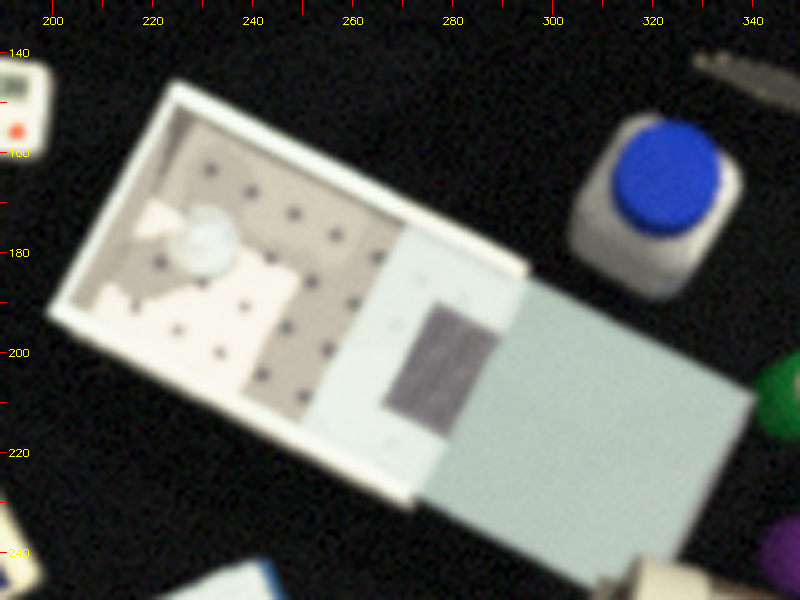

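```bash
python3 - <<'E'
from h import *
im=cv2.imread('pics/side5.png')[170:202,270:312]; im=cv2.resize(im,None,fx=9.5,fy=9.5,interpolation=cv2.INTER_CUBIC).astype(float)
g=np.clip((im-150)*2.4,0,255).astype(np.uint8)
im2=cv2.imread('pics/top5.png')[162:196,214:250]; im2=cv2.resize(im2,None,fx=10,fy=10,interpolation=cv2.INTER_CUBIC).astype(float)
g2=np.clip((im2-110)*1.8,0,255).astype(np.uint8)
o=np.zeros((360,780,3),np.uint8);o[:g.shape[0],:g.shape[1]]=g;o[:g2.shape[0],410:410+g2.shape[1]]=g2
for i in range(0,400,95): cv2.line(o,(i,0),(i,8),(0,0,255),1)
cv2.imwrite('pics/e3.png',o)
T=load('top5');S=load('side5')
print('top z70',at_z(T,230.9,177.7,70),at_depth(T,231,178)); print('tri',tri(T,(230.9,177.7),S,(289.8,184)))
for v in range(180,197,2): print(v,at_depth(S,289.5,v).round(1))
E
```

```text
top z70 [623.23101821  94.88360977  70.        ] [621.88471767  94.2304694   72.95464499]
tri (array([621.89027991,  95.8582107 ,  68.06309053]), np.float64(3.5885214408064625))
180 [644.2 144.6  54.7]
182 [643.3 142.8  48.5]
184 [618.5  95.3  68.9]
186 [619.8  97.6  60.6]
188 [617.   92.2  56.8]
190 [614.7  87.7  52.4]
192 [612.3  82.9  48.3]
194 [613.4  85.1  40. ]
196 [614.3  86.7  31.8]
```

View pics/e3.png

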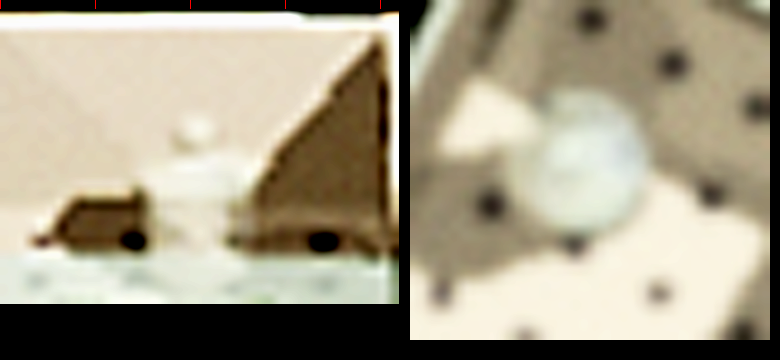

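```bash
python3 - <<'E'
from h import *
T=load('top5');S=load('side5')
for pt,ps in [((230.5,177.8),(290,186.9)),((230.8,177.5),(290.1,183.4))]:
    p,e=tri(T,pt,S,ps); print(p.round(1),round(e,1))
a=np.radians(61.3);X=np.array([np.cos(a),np.sin(a)]);Y=np.array([-np.sin(a),np.cos(a)])
for p in [at_z(T,230.5,177.8,58),at_z(S,290,186.9,58),at_z(S,290.1,183.4,67)]:
    d=p[:2]-[592,46]; print(p.round(1),(d@X).round(1),(d@Y).round(1))
# box rim in side: corners far (top)
for uv in [(240+153/6-.5,150+127/6-.5),(240+443/6-.5,150+127/6-.5)]: print('rim side',at_z(S,*uv,84).round(1))
# pad now
print('pad',at_z(T,190+441/5-.5,130+371/5-.5,80).round(1), at_z(S,240+287/6-.5,150+340/6-.5,80).round(1))
E
python3 g.py 623 97 170 -28.7
```

```text
[623.7  98.4  56.3] 3.1
[622.5  95.8  70. ] 2.9
[624.8  97.5  58. ] 61.0 -4.0
[620.7  95.9  58. ] 57.6 -1.2
[623.8 101.3  67. ] 63.8 -1.3
rim side [577.8 187.6  84. ]
rim side [715.7 117.2  84. ]
pad [544.6 -40.1  80. ] [542.1 -38.9  80. ]
t 12.32 pos [ 379.4 -127.1  220. ] jaw -28.9 F [ 1.6  0.3 -0.3] gap 0.1 j1,j6 [-0.32  1.75]
shift [6.278 2.097 1.002] turn [ 0.02  0.   -0.04]
```

```bash
python3 -m pendant '[[[0.75,1,0.4,0,0,0,0],[0.75,2.2,0.8,0,0,0,0],[0.75,3.4,1.2,0,0,0,0],[0.75,4.6,1.6,0,0,0,0],[0.75,5.6,2.0,0.3,0,0,0]]]' 30;  python3 g.py 623.5 97.5 130 -28.7
```

```text
time_s: 12.95
tool_pos: [607.4, 74.0, 203.7]
orientation: [0.0, 0.86, 0.51, 0.001]
wrist_force: [1.0, -0.5, 0.1]
finger_gap: 64.0
t 12.95 pos [607.4  74.  203.7] jaw -28.7 F [ 1.  -0.5  0.1] gap 64.0 j1,j6 [0.12 2.19]
shift [0.566 0.054 1.475] turn [ 0.02 -0.01  0.  ]
```

```bash
python3 -m pendant '[[[0.75,0.45,0.04,0.4,0,0,0],[0.75,0.57,0.04,1.0,0,0,0],[0.75,0.57,0.04,1.6,0,0,0],[0.75,0.57,0.04,1.9,0,0,0],[0.75,0.57,0.04,1.9,0,0,0]]]' 30;  python3 g.py 623.5 97.5 47 -28.7
python3 - <<'E'
from plant import bot, imaging
import cv2, numpy as np
c=imaging.camera("side"); cv2.imwrite("pics/side6.png",c["image"][:,:,::-1])
from h import *
crop('side6','f1',250,120,330,210,6.5)
E
```

```text
time_s: 13.58
tool_pos: [620.0, 95.3, 107.5]
orientation: [-0.0, 0.861, 0.509, -0.001]
wrist_force: [-0.3, -0.5, 0.3]
finger_gap: 64.4
t 13.57 pos [620.   95.3 107.5] jaw -28.8 F [-0.3 -0.5  0.3] gap 64.4 j1,j6 [0.15 2.23]
shift [0.074 0.042 1.209] turn [-0.02  0.01 -0.01]
(585, 520, 3)
```

View pics/f1.png

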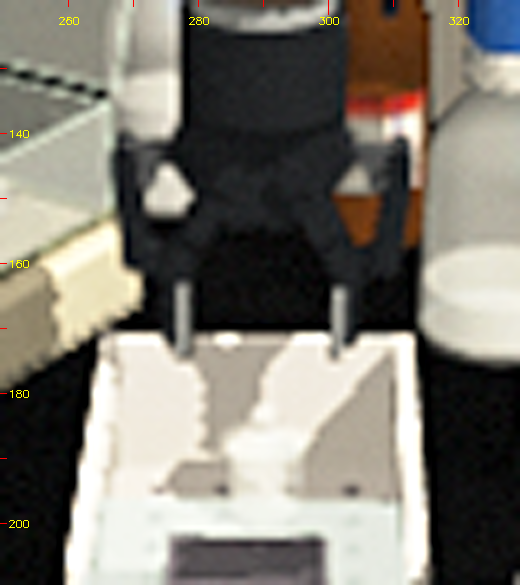

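```bash
python3 -m pendant '[[[0.75,0.06,0.01,0.4,0,0,0],[0.75,0.06,0.01,0.8,0,0,0],[0.75,0.06,0.01,1.1,0,0,0],[0.75,0.06,0.01,1.21,0,0,0],[0.75,0.06,0.01,1.21,0,0,0]]]' 30;  python3 g.py 623.5 97.5 47 -28.7; python3 -m pendant '[[[0.4,0,0,0,0,0,0],[0.3,0,0,0,0,0,0],[0.3,0,0,0,0,0,0],[0.3,0,0,0,0,0,0],[0.3,0,0,0,0,0,0]]]' 30
```

```text
time_s: 14.25
tool_pos: [622.4, 97.9, 47.4]
orientation: [-0.0, 0.861, 0.509, -0.0]
wrist_force: [-0.2, -0.4, -0.7]
finger_gap: 64.1
t 14.25 pos [622.4  97.9  47.4] jaw -28.7 F [-0.2 -0.4 -0.7] gap 64.1 j1,j6 [0.16 2.23]
shift [0.003 0.022 0.008] turn [-0.01  0.   -0.01]
time_s: 14.88
tool_pos: [623.2, 98.0, 48.8]
orientation: [0.0, 0.861, 0.509, 0.001]
wrist_force: [0.2, -0.7, 5.6]
finger_gap: 39.5
```

```bash
python3 -m pendant '[[[0.3,0,0,-0.1,0,0,0],[0.3,0,0,-0.3,0,0,0],[0.3,0,0,-0.7,0,0,0],[0.3,0,0,-1.2,0,0,0],[0.3,0,0,-1.6,0,0,0]]]' 30; python3 - <<'E'
from plant import bot, imaging
import cv2, numpy as np
c=imaging.camera("side"); cv2.imwrite("pics/side7.png",c["image"][:,:,::-1])
from h import *
crop('side7','f2',250,100,330,190,6.5)
E
python3 g.py 548.6 387.5 240 -28.7
```

```text
time_s: 15.5
tool_pos: [623.0, 98.0, 130.4]
orientation: [0.0, 0.86, 0.509, 0.001]
wrist_force: [-0.0, 0.5, -0.8]
finger_gap: 39.5
(585, 520, 3)
t 15.55 pos [623.8  98.2 133.2] jaw -28.7 F [-0.3  0.1  2.6] gap 39.7 j1,j6 [0.16 2.23]
shift [ 4.357 -4.093 -2.139] turn [ 0.05 -0.04 -0.01]
```

View pics/f2.png

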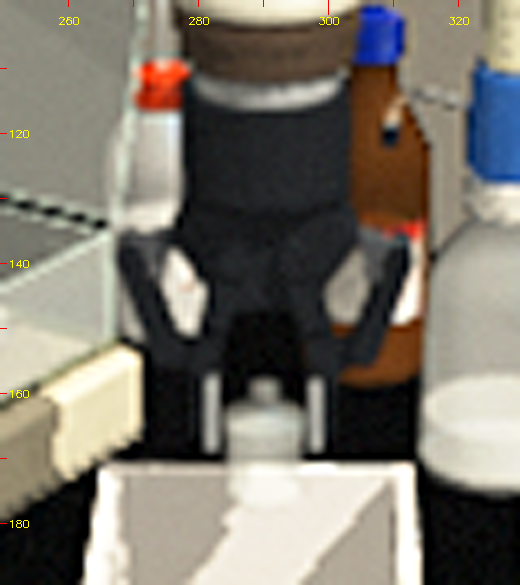

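```bash
python3 -m pendant '[[[0.3,0,0,-0.8,0,0,0],[0.3,0.4,-0.4,-1.6,0,0,0],[0.3,1.1,-1,-2.0,0,0,0],[0.3,1.9,-1.8,-2.0,0,0,0],[0.3,2.7,-2.5,-2.0,0,0,0]]]' 30; python3 g.py 548.6 387.5 235 -28.7;
```

```text
time_s: 16.18
tool_pos: [577.4, 278.0, 229.0]
orientation: [0.0, 0.861, 0.509, 0.001]
wrist_force: [0.7, 1.0, 0.2]
finger_gap: 39.4
t 16.18 pos [577.4 278.  229. ] jaw -28.8 F [0.7 1.  0.2] gap 39.4 j1,j6 [0.45 2.52]
shift [ 1.643 -1.56  -0.119] turn [ 0.01 -0.01 -0.01]
```

```bash
python3 -m pendant '[[[0.3,0.5,-0.5,-0.05,0,0,0],[0.3,1.0,-1,-0.05,0,0,0],[0.3,1.5,-1.45,0,0,0,0],[0.3,1.64,-1.56,0,0,0,0],[0.3,1.64,-1.56,0.3,0,0,0]]]' 30; python3 g.py 548.6 387.5 120 -28.7; python3 - <<'E'
from plant import bot, imaging
import cv2, numpy as np
for n in ("side","top"):
    c=imaging.camera(n)
    cv2.imwrite(f"pics/{n}8.png",c["image"][:,:,::-1])
from h import *
crop('side8','f3',170,40,310,190,4)
E

```

```text
time_s: 16.8
tool_pos: [549.2, 386.6, 214.1]
orientation: [-0.0, 0.86, 0.51, 0.001]
wrist_force: [-0.4, 0.4, -1.5]
finger_gap: 39.4
t 16.8 pos [549.2 386.6 214.1] jaw -28.7 F [-0.4  0.4 -1.5] gap 39.4 j1,j6 [0.61 2.68]
shift [ 0.007 -0.022  1.881] turn [ 0.01 -0.02  0.  ]
(600, 560, 3)
```

View pics/f3.png

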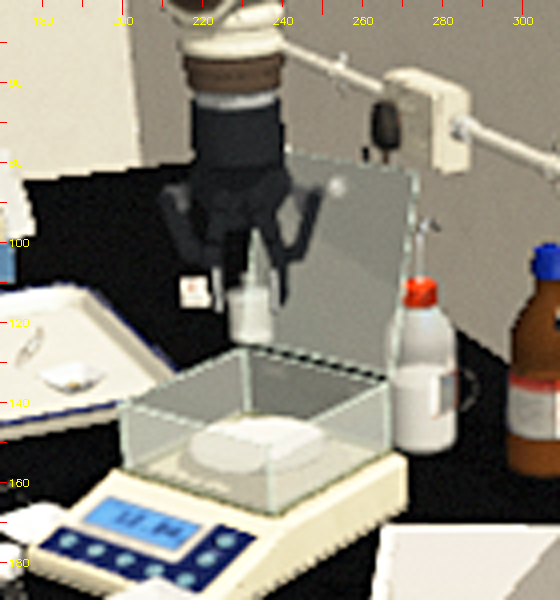

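View pics/top8.png

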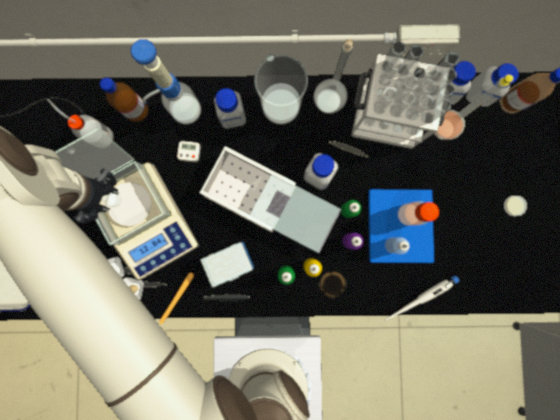

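```bash
python3 -m pendant '[[[0.3,0,0,0.4,0,0,0],[0.3,0,0,0.9,0,0,0],[0.3,0,0,1.3,0,0,0],[0.3,0,0,1.6,0,0,0],[0.3,0,0,1.65,0,0,0]]]' 30; python3 g.py 548.6 387.5 119 -28.7; python3 -m pendant '[[[0.3,0,0,0,0,0,0],[0.3,0,0,0.03,0,0,0]]]' 30; python3 g.py 548.6 387.5 119 -28.7;
```

```text
time_s: 17.52
tool_pos: [548.9, 385.3, 129.7]
orientation: [0.0, 0.861, 0.509, -0.001]
wrist_force: [-0.3, 1.2, -0.6]
finger_gap: 39.7
t 17.52 pos [548.9 385.3 129.7] jaw -28.8 F [-0.3  1.2 -0.6] gap 39.7 j1,j6 [0.61 2.69]
shift [ 0.036 -0.027  0.214] turn [-0.01  0.01 -0.02]
time_s: 17.77
tool_pos: [549.4, 386.0, 129.9]
orientation: [-0.0, 0.861, 0.509, 0.001]
wrist_force: [-0.6, 0.6, -0.7]
finger_gap: 39.6
t 17.77 pos [549.4 386.  129.9] jaw -28.7 F [-0.6  0.6 -0.7] gap 39.6 j1,j6 [0.61 2.69]
shift [ 0.018 -0.028  0.218] turn [ 0.01 -0.02 -0.01]
```

```bash
python3 -m pendant '[[[0.3,0,0,0.05,0,0,0],[0.3,0,0,0.1,0,0,0],[0.3,0,0,0.13,0,0,0],[0.3,0,0,0.15,0,0,0],[0.3,0,0,0.15,0,0,0]]]' 30;  python3 g.py 548.6 387.5 119 -28.7;
```

```text
time_s: 18.4
tool_pos: [549.0, 385.8, 121.2]
orientation: [0.0, 0.861, 0.509, -0.0]
wrist_force: [0.5, 0.3, -1.3]
finger_gap: 39.3
t 18.4 pos [549.  385.8 121.2] jaw -28.7 F [ 0.5  0.3 -1.3] gap 39.3 j1,j6 [0.61 2.69]
shift [ 0.026 -0.023  0.044] turn [-0.    0.   -0.01]
```

```bash
python3 -m pendant '[[[0.3,0,0,0.02,0,0,0],[0.3,0,0,0.04,0,0,0],[0.3,0,0,0.04,0,0,0]]]' 30;  python3 g.py 548.6 387.5 119 -28.7;
```

```text
time_s: 18.77
tool_pos: [548.9, 385.8, 119.2]
orientation: [0.0, 0.86, 0.509, -0.0]
wrist_force: [-0.2, 0.3, 0.1]
finger_gap: 39.7
t 18.77 pos [548.9 385.8 119.2] jaw -28.7 F [-0.2  0.3  0.1] gap 39.7 j1,j6 [0.61 2.69]
shift [ 0.026 -0.022  0.004] turn [-0.    0.   -0.01]
```

```bash
python3 -m pendant '[[[0.3,0,0,0.015,0,0,0],[0.3,0,0,0.02,0,0,0],[0.3,0,0,0.02,0,0,0]]]' 30;  python3 g.py 548.6 387.5 119 -28.7;
```

```text
time_s: 19.15
tool_pos: [549.1, 385.9, 119.0]
orientation: [-0.0, 0.861, 0.509, 0.0]
wrist_force: [-1.6, -0.9, 5.4]
finger_gap: 39.3
t 19.15 pos [549.1 385.9 119. ] jaw -28.7 F [-1.6 -0.9  5.4] gap 39.3 j1,j6 [0.61 2.69]
shift [ 0.023 -0.023  0.   ] turn [ 0.   -0.01 -0.01]
```

```bash
python3 -m pendant '[[[0.5,0,0,0,0,0,0],[0.55,0,0,0,0,0,0],[0.65,0,0,0,0,0,0],[0.7,0,0,0,0,0,0],[0.7,0,0,-0.1,0,0,0]]]'; python3 -m pendant '[[[0.7,0,0,-0.4,0,0,0],[0.7,0,0,-1.0,0,0,0],[0.7,0,0,-1.8,0,0,0],[0.7,0,0,-2.4,0,0,0]]]'; python3 - <<'E'
from plant import bot, imaging
import cv2, numpy as np
for n in ("side","top"):
    c=imaging.camera(n)
    cv2.imwrite(f"pics/{n}9.png",c["image"][:,:,::-1]); np.savez(f"pics/{n}9.npz",**c)
from h import *
crop('side9','f4',170,40,310,190,4)
E
python3 g.py 544 -42 200 -28.7
```

```text
time_s: 19.77
tool_pos: [548.8, 385.7, 123.0]
orientation: [0.0, 0.861, 0.509, -0.0]
wrist_force: [-0.2, -0.1, -1.2]
finger_gap: 59.7
time_s: 20.27
tool_pos: [549.0, 385.9, 245.6]
orientation: [-0.0, 0.861, 0.509, 0.001]
wrist_force: [-0.3, 0.1, -0.1]
finger_gap: 59.5
(600, 560, 3)
t 20.38 pos [549.7 386.3 247.8] jaw -28.7 F [0.5 0.2 0.3] gap 59.5 j1,j6 [0.61 2.69]
shift [-7.571  4.018  0.926] turn [ 0.03 -0.06 -0.01]
```

View pics/f4.png

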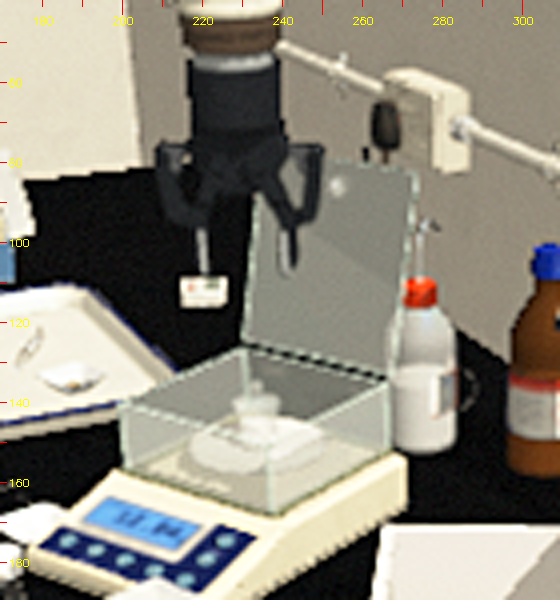

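```bash
python3 -m pendant '[[[0.3,-0.9,0.5,-0.2,0,0,0],[0,-1.9,1.0,-0.2,0,0,0],[0,-2.9,1.5,-0.2,0,0,0],[0,-3.9,2.1,-0.2,0,0,0],[0,-4.9,2.6,0,0,0,0]]]' 40; python3 g.py 544.5 -42 150 -28.7
```

```text
time_s: 21.0
tool_pos: [545.1, 106.7, 243.2]
orientation: [0.0, 0.861, 0.509, 0.0]
wrist_force: [0.7, -0.2, 0.5]
finger_gap: -0.2
t 21.0 pos [545.1 106.7 243.2] jaw -28.7 F [ 0.7 -0.2  0.5] gap -0.2 j1,j6 [0.19 2.27]
shift [-2.614  1.419  1.864] turn [ 0.01 -0.01 -0.01]
```

```bash
python3 -m pendant '[[[0,-0.9,0.5,0.2,0,0,0],[0,-1.8,1.0,0.6,0,0,0],[0,-2.6,1.42,1.2,0,0,0],[0,-2.6,1.42,1.9,0,0,0],[0,-2.6,1.42,2.4,0,0,0]]]' 40; python3 g.py 544.5 -42 95 -28.7
```

```text
time_s: 21.62
tool_pos: [544.0, -40.4, 121.1]
orientation: [-0.001, 0.861, 0.509, -0.001]
wrist_force: [0.5, 0.4, -0.6]
finger_gap: -0.0
t 21.62 pos [544.  -40.4 121.1] jaw -28.8 F [ 0.5  0.4 -0.6] gap -0.0 j1,j6 [-0.07  2.  ]
shift [-0.022  0.025  0.522] turn [-0.02  0.01 -0.03]
```

```bash
python3 -m pendant '[[[0,0,0,0.3,0,0,0],[0,0,0,0.48,0,0,0],[0,0,0,0.52,0,0,0],[0,0,0,0.52,0,0,0]]]'; python3 g.py 544.5 -42 91 -28.7; python3 -m pendant '[[[0,0,0,0,0,0,0],[0,0,0,0.03,0,0,0],[0,0,0,0.03,0,0,0]]]';python3 g.py 544.5 -42 91 -28.7
```

```text
time_s: 22.12
tool_pos: [545.2, -39.5, 98.0]
orientation: [0.0, 0.86, 0.51, 0.0]
wrist_force: [-0.0, 0.0, 0.4]
finger_gap: -0.1
t 22.12 pos [545.2 -39.5  98. ] jaw -28.7 F [-0.   0.   0.4] gap -0.1 j1,j6 [-0.07  2.  ]
shift [-0.051  0.011  0.139] turn [ 0.01 -0.01 -0.01]
time_s: 22.5
tool_pos: [544.9, -39.6, 95.8]
orientation: [0.0, 0.86, 0.509, 0.0]
wrist_force: [0.4, 0.7, 0.0]
finger_gap: 0.2
t 22.5 pos [544.9 -39.6  95.8] jaw -28.7 F [0.4 0.7 0. ] gap 0.2 j1,j6 [-0.07  2.  ]
shift [-0.046  0.016  0.096] turn [ 0.   -0.   -0.01]
```

```bash
python3 -m pendant '[[[0,0,0,0.04,0,0,0],[0,0,0,0.08,0,0,0],[0,0,0,0.1,0,0,0],[0,0,0,0.11,0,0,0],[0,0,0,0.11,0,0,0]]]';python3 g.py 544.5 -42 91 -28.7
```

```text
time_s: 23.12
tool_pos: [544.8, -39.6, 91.0]
orientation: [0.0, 0.861, 0.509, 0.0]
wrist_force: [-3.9, 0.6, 6.7]
finger_gap: 0.2
t 23.12 pos [544.8 -39.6  91. ] jaw -28.7 F [-3.9  0.6  6.7] gap 0.2 j1,j6 [-0.07  2.  ]
shift [-0.045  0.017  0.001] turn [ 0.   -0.   -0.01]
```

```bash
python3 -m pendant '[[[0,0,0,0.015,0,0,0],[0,0,0,0.03,0,0,0],[0,0.1,0,0.03,0,0,0],[0,0.3,0,0.03,0,0,0],[0,0.55,0,0.03,0,0,0]]]';python3 g.py 617 90 91 -28.7;python3 -m pendant '[[[0,0.25,0,0,0,0,0],[0,0.5,0,0,0,0,0],[0,0.75,0,0,0,0,0],[0,1.0,0,0,0,0,0],[0,1.25,0,0,0,0,0]]]';python3 g.py 617 90 91 -28.7
```

```text
time_s: 23.75
tool_pos: [558.1, -15.2, 90.9]
orientation: [0.0, 0.861, 0.509, 0.001]
wrist_force: [-7.1, 1.2, 17.4]
finger_gap: -0.0
t 23.75 pos [558.1 -15.2  90.9] jaw -28.8 F [-7.1  1.2 17.4] gap -0.0 j1,j6 [-0.03  2.05]
shift [2.411 0.02  0.001] turn [ 0.01 -0.01 -0.01]
time_s: 24.38
tool_pos: [588.1, 40.1, 91.0]
orientation: [-0.0, 0.86, 0.51, 0.001]
wrist_force: [-7.8, 1.6, 16.5]
finger_gap: -0.2
t 24.38 pos [588.1  40.1  91. ] jaw -28.7 F [-7.8  1.6 16.5] gap -0.2 j1,j6 [0.07 2.14]
shift [1.153 0.026 0.001] turn [ 0.01 -0.02 -0.01]
```

```bash
python3 -m pendant '[[[0,0.25,0,0,0,0,0],[0,0.5,0,0,0,0,0],[0,0.75,0,0,0,0,0],[0,0.95,0,0,0,0,0],[0,1.1,0,0,0,0,0]]]';python3 g.py 617 90 91 -28.7;python3 -m pendant '[[[0,0.06,0,0,0,0,0],[0,0.12,0,0,0,0,0],[0,0.16,0,0,0,0,0],[0,0.18,0,0,0,0,0]]]';python3 g.py 617 90 91 -28.7
```

```text
time_s: 25.0
tool_pos: [614.4, 88.5, 91.0]
orientation: [-0.0, 0.86, 0.51, 0.001]
wrist_force: [-8.6, 2.0, 17.3]
finger_gap: 0.1
t 25.0 pos [614.4  88.5  91. ] jaw -28.7 F [-8.6  2.  17.3] gap 0.1 j1,j6 [0.14 2.21]
shift [ 0.05   0.031 -0.   ] turn [ 0.   -0.02 -0.  ]
time_s: 25.5
tool_pos: [618.3, 94.0, 90.9]
orientation: [0.001, 0.861, 0.509, -0.001]
wrist_force: [-11.3, -10.3, 18.5]
finger_gap: -0.3
t 25.5 pos [618.3  94.   90.9] jaw -28.8 F [-11.3 -10.3  18.5] gap -0.3 j1,j6 [0.15 2.23]
shift [-0.084  0.016 -0.002] turn [ 0.02  0.03 -0.02]
```

```bash
python3 -m pendant '[[[0,0,0,-0.2,0,0,0],[0,0,0,-1.0,0,0,0],[0,-1.0,0,-2.0,0,0,0],[0,-1.8,-0.8,-2.6,0,0,0],[0,-2.5,-1.8,-2.6,0,0,0]]]'; python3 -m pendant '[[[0,-1,-1,0,0,0,0],[0,-1.8,-2,0,0,0,0],[0,-2.3,-2.6,0,0,0,0],[0,-2.3,-2.6,0,0,0,0]]]'; python3 - <<'E'
from plant import bot, imaging
import cv2, numpy as np
for n in ("side","top"):
    c=imaging.camera(n)
    cv2.imwrite(f"pics/{n}10.png",c["image"][:,:,::-1]); np.savez(f"pics/{n}10.npz",**c)
from h import *
crop('side10','g1',240,150,350,250,6)
crop('top10','g2',190,130,350,250,5)
E
python3 g.py 544 -42 91 -28.7
```

```text
time_s: 26.12
tool_pos: [485.2, 29.1, 220.8]
orientation: [0.001, 0.861, 0.509, 0.002]
wrist_force: [-1.2, -0.3, 1.1]
finger_gap: -0.2
time_s: 26.62
tool_pos: [314.2, -8.8, 219.6]
orientation: [0.001, 0.861, 0.509, 0.001]
wrist_force: [0.2, 0.1, 0.5]
finger_gap: -0.1
(600, 660, 3)
(600, 800, 3)
t 26.73 pos [316.3  -8.5 219. ] jaw -28.8 F [ 0.7  0.3 -0.3] gap 0.2 j1,j6 [-0.03  2.05]
shift [1.6   4.31  2.569] turn [ 0.02 -0.01 -0.01]
```

View pics/g2.png

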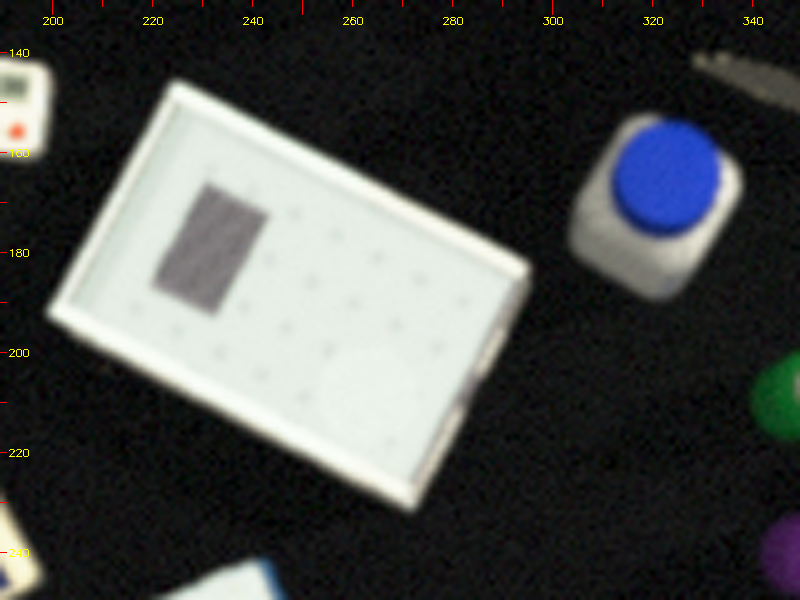

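View pics/top10.png

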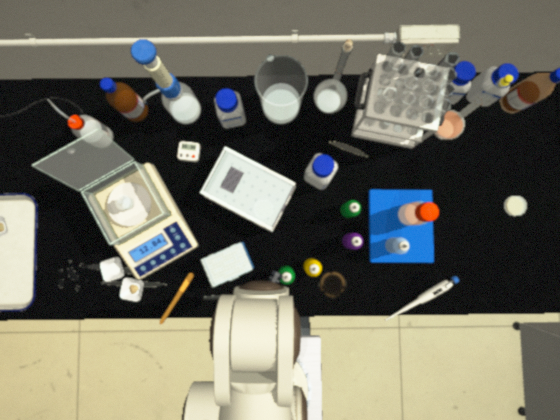

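View pics/side10.png

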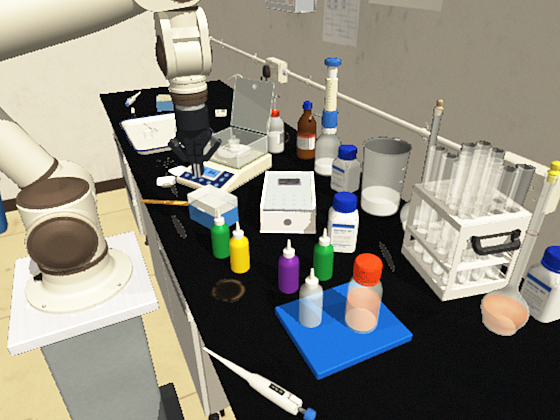

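```bash
python3 - <<'E'
from h import *
T=load('top10')
im=cv2.cvtColor(T['image'],cv2.COLOR_RGB2GRAY)
def padc(f):
    t=load(f); g=t['image'].astype(int).sum(2)[160:200,215:250]; m=(g>200)&(g<480)
    n,l,s,c=cv2.connectedComponentsWithStats(m.astype(np.uint8)); i=1+np.argmax(s[1:,4]); return at_z(t,c[i][0]+215,c[i][1]+160,80)
a=np.radians(61.3);X=np.array([np.cos(a),np.sin(a)])
p0,p1=padc('top0'),padc('top10'); print(p0,p1,(p1-p0)[:2]@X,(p1[:2]-[591.7,46.1])@X)
E
python3 -c "
from plant import bot
print(bot.state()['time_s'],bot.state()['wrist_force']);bot.job_done()"
```

```text
[615.19124599  89.79786326  80.        ] [616.49448128  92.10532279  80.        ] 2.649823490069619 52.26028491723894
26.725 [ 0.67377535  0.25782853 -0.28666204]
the job is handed in; nothing more can be done
```

The job is done and handed in after 26.7 s of robot time.

- **Squeeze bottle:** I stood it upright on the blue spill tray, and the last pictures show it still standing, clear of the media bottle.
- **Weighing bottle:** I pressed the cover (about 13 N) and dragged it back about 150 mm, then lifted the bottle out by its lid. It now stands upright near the centre of the balance pan.
- **Cover:** I slid it home until the push against the end wall rose to about 14.5 N. The pad measures 52.3 mm from the box's centre (52 when shut), 2.6 mm further closed than at the start, with the petri dish inside.
- **Left alone:** The media bottle, reagent jar, tip box, timer and coloured look-alikes look unmoved. I only compared these by eye.
- **At hand-in:** The arm was clear of everything, with wrist force below 1 N.

The two cameras disagreed by about 3 mm on where the pad and the weighing bottle were. I picked a point between the two readings for the bottle and confirmed it in the side view before grasping. The pad's final position comes from the top camera alone.

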